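Knock the clay figurine out of its press die through the guard window

TASK

Of the two fresh clay pieces in the open press, knock out the animal figurine: reach in through the guard window in front of its die and press the ejector lever there with the fingertips, in one slow stroke, fully down to its stop, so that the figurine rises clear of its die and stays standing on the ejector; then draw the hand back out. Do not touch the guard or the edges of its windows, or either clay piece. Leave the lidded jar down in its die, and do not disturb the other things on the table.

Things in the scene. Friction and masses are not known exactly. Their poses are not given: they have to be found in the camera images.
- press: Bench clay press, grey-green and steel, open. Origin: on the table, midway between its two dies; x to its back, y its left, z up; upright, yaw up to 0.25 rad. Block x -85..85, y -150..150 mm; flat die face 130 mm high with two bores 76 mm wide, 12 deep, at y = 65 and -65 mm. Upper head folded back (x 100..370, up to 190 mm high). Guard hood on the robot's side, x -215..-85 mm, over two levers.
- guard: Guard hood, same origin and axes as press. Closed front and sides; top a 3 mm sheet sloping up at 28 deg (0.49 rad), from 66 mm high at x = -215 to 135 mm at x = -85. In it two windows, one before each die, each 86 mm (y) by 86 mm (along the slope) clear, edged with round black rubber 8 mm thick, 3 mm proud of the sheet. 44 mm bar between them. Touching any of it trips the press.
- window_left (a point): Centre of the left window, in the outer surface of the sloping sheet, 65 mm to the left (+y) of the middle of the press. Axes as press; the way straight in is 28 degrees off vertical: 0.47 along press +x and 0.88 down.
- window_right (a point): The same for the right window, 65 mm to the right (-y).
- pad_left: Bright metal finger pad of the left lever, seen through the left window, 46 mm (y) x 32 x 12 mm. Origin: centre of its top face, which slopes about like the guard sheet. At rest at x = -145, y = 65, z = 81 mm in the press frame, 20 mm straight in from the window centre. Pressed, it goes 23 mm on an arc about a pivot at x = -55, z = 112 mm, to about x = -135, z = 60.5 mm.
- pad_right: The same for the right lever, at y = -65 mm.
- lever_left (a joint): Left ejector lever, hinge angle in rad: 0 up (at rest), 0.24 fully down at its stop. It raises the ejector disc in the floor of the left die by 16 mm at full stroke (in proportion). It takes about 10 N at the pad (8 to 15), has no return spring and stays where it is left.
- lever_right (a joint): The same for the right lever and the right die.
- die_left (a point): Centre of the left die's mouth, at the level of the die face (130 mm above the table), 65 mm left (+y) of the press origin.
- die_right (a point): The same for the right die, 65 mm right (-y).
- figurine: Freshly pressed grey clay figurine of a seated lion-like animal with a head, two ears, forelegs and tail, about 82 mm tall, on a round foot 72 mm across and 14 mm thick. It sits upright in one of the two dies (either one) with its foot sunk 12 mm in the bore. Origin: centre of its underside, 12 mm below the die face at the start.
- jar: Freshly pressed grey clay lidded jar, round and plain with a small knob, 69 mm tall, on the same round foot 72 mm across. It sits in the other die, its foot sunk 12 mm. Origin: centre of its underside.
- dry_beast: Bystander: a dry grey animal figurine, 90 mm tall, standing on the table left of the press. Origin: centre of its underside.
- dry_jar: Bystander: a dry grey lidded jar, 74 mm tall, standing on the table right of the press. Origin: centre of its underside.
- knife: Bystander: wooden modelling knife lying on the table in front of the guard, 167 mm long, 7 mm thick. Origin: on its underside near mid length.
- loop_tool: Bystander: loop trimming tool lying on the table left of the press, 180 mm long, 12 mm thick. Origin: on its underside near mid length.
- mould_half: Bystander: white plaster mould half, 90 x 70 x 30 mm, right of the press. Origin: centre of its underside.
Things that resemble listed ones, but are neither listed nor needed, are in the scene too. Leave any blue or yellow look-alike of the figurine alone.

How it is judged:
By the outcome, as a careful person would: the job done as asked, in the order asked, and still so for the second after the job is handed in, with the robot touching nothing.
It also fails if it takes over 38 s, if anything falls off the work surface, if the arm or the gripper's body presses on something with over 40 N, if the wrist force passes 120 N, or if a joint passes its speed limit or range.

ROBOT

A 7-joint arm with a two-finger parallel gripper is mounted at the origin on the work surface. World frame = base frame: x ahead of the robot, y to its left, z up, the work surface at z = 0. Lengths are in m, angles in degrees, forces in N, time in s.
With the tool pointing down it reaches from about 0.35 to 0.9 m from the base axis. Payload 7.2 kg.
Tool frame: the origin (TCP) lies on the centre line of the jaws, within the pads' length; the fingertips stand ctrl.tip_extent ahead of it and the grasp point (between the pads) lies 3 mm ahead of it (ctrl.tip_extent is the distance from the TCP to the fingertips, in m); z points along the fingers, y is the direction in which the jaws open and shut (so a half turn about z gives the same grasp; the last joint's range is limited). The gripper opens to 88 mm and grips with 3 to 60 N. Pads are 20 mm wide; open, the fingers measure 115 mm over their backs; the gripper's body (75 mm by 178 mm) begins 61 mm behind the grasp point.
Start: joints at [-72.834, 23.554, -0.728, 91.456, 0.321, 64.991, -4.71], TCP at [0.225, 0.583, 0.245] pointing down, gripper open.
Joint ranges: [-169.25, 169.25], [-16.82, 113.86], [-84.01, 82.57], [7.8, 145.47], [-59.2, 239.2], [7.22, 106.19], [-163.78, 163.78]. Speed limits (degrees/s): [136.94, 136.94, 172.46, 172.46, 180, 180, 180].

INTERFACE

Orientations are given as a 3x3 rotation matrix whose columns are the frame's x, y, z axes.
In Python, from plant import get_state, imaging, ticket, ctrl gives the robot as it stands.
- The arm moves only by the tool play_rows, never from a script. Its argument "steps" is a list that holds one entry, the list of rows, each a list of 7 numbers: the shift along the world's x, y, z normalised to -1 to 1, where 1 is 0.5 m, then the turn, a rotation vector about the world's x, y, z normalised to -1 to 1, where 1 is 60 degrees, then the closure, from 0 (fully open) to 1 (shut). In form: [[[tx, ty, tz, wx, wy, wz, gripper], ...]]. A call has 1 to 10 rows; each row is the pose to reach, as a shift and turn from the pose commanded when the call began; what a row does not reach only later rows make up. A row lasts 1/8 s, in which the tool goes at most 62.5 mm and 10.7 degrees, less where a joint would pass 70% of its speed; a pose out of reach is approached as far as the arm can. A call with a number of a shift or a turn outside -1 to 1 is refused whole. A call with a gripper value outside its range is refused whole. The fingers move at their own pace and stop on an object; "squeeze" is the grip in N (left out, the last holds). Time passes only in rows, so rows that repeat a pose let the fingers close. It gives the time, the measured TCP pose, the force and the opening at its end, in the units of the state.
- get_state(): the state, without advancing time (a new reading comes with each control period).
- imaging.read_camera(name): name is "scene" or "side" or "wrist"; returns a dict with "img" (420x560x3 uint8, red, green, blue), "mtx" (3x3 intrinsics, pixels), "R" (3x3) and "t" (3): a world point X has camera coordinates R X + t; the wrist camera has in their place "hand_eye" (4x4, takes a point from camera to tool coordinates, whose origin is the TCP and whose axes are the flange's). Camera axes: x right, y down, z forward; pixel columns grow to the right and rows downward; lengths in m; the calibration is good to about 2 mm. A picture is of the moment at which its call begins: read the wrist's pose just before it. There is no depth.
- ticket.job_done(): hands the job in, once; it reports no verdict.
The state is a dict: "clock": time; "joint_pos": joint angles; "qvel": joint speeds; "joint_efforts": joint torques, N m; "ee_pos": TCP position; "tool_rot": TCP orientation; "contact_force": force on the tool from outside, world axes, zero at the start; "wrist_torque": the same for the moment, N m; "grip_width": finger opening in m.
Only numpy, scipy, OpenCV 4.12 (cv2) and the standard library are available. Lean on these libraries where they do the work, as an engineer would, in place of code of your own. Each camera call takes 0.05 s, during which the arm holds its last target.

## Working session

There is one attempt and no reset: what is moved stays moved. The work goes in short steps, Python scripts to look and compute and a tool call to move; the robot and the scene stay as the last step left them, time stands still between calls to the robot, and variables do not carry over. Pictures are saved under pics/ and viewed, and the job is handed in when it is done.

Besides the shell and the picture viewer there is one more tool, called after "Request:" as name(argument=value, ...) on one line, values as JSON. play_rows: Moves the arm, as the interface text tells. Its arguments: {"type":"object","properties":{"steps":{"type":"array"},"squeeze":{"type":"number"}},"required":["steps"]}

```bash
mkdir -p pics; ls
python3 - <<'E'
from plant import get_state, imaging, ticket, ctrl
import cv2,numpy as np
s=get_state()
for k in s: print(k,np.round(s[k],4).tolist())
print(ctrl.tip_extent,[a for a in dir(ctrl) if a[0]!='_'])
for n in("scene","side","wrist"):
    d=imaging.read_camera(n); cv2.imwrite(f"pics/{n}0.png",d["img"][:,:,::-1])
    print(n,{k:np.round(v,4).tolist() for k,v in d.items() if k!="img"})
E
```

```text
pics
clock 0.0
joint_pos [-72.8338, 23.5982, -0.7294, 91.504, 0.3212, 64.9894, -4.7105]
qvel [-0.1222, -0.0329, -0.0065, 0.0422, 0.0506, 0.0025, -0.0514]
joint_efforts [0.0001, -58.7938, 0.6413, -29.1076, -0.054, 0.0183, 0.0001]
ee_pos [0.2246, 0.5828, 0.2438]
tool_rot [[-0.9331, 0.3595, -0.0005], [0.3595, 0.9331, -0.0015], [-0.0001, -0.0016, -1.0]]
contact_force [0.3069, -0.255, 0.0741]
wrist_torque [-0.0225, -0.0211, 0.0215]
grip_width 0.0878
0.022 ['MotionError', 'tip_extent']
scene {'mtx': [[491.0494, 0.0, 276.4449], [0.0, 491.0494, 211.7416], [0.0, 0.0, 1.0]], 'R': [[-0.836, 0.5486, 0.0084], [0.4437, 0.685, -0.5778], [-0.3227, -0.4794, -0.8161]], 't': [0.4278, -0.2046, 1.3909]}
side {'mtx': [[499.6343, 0.0, 282.6576], [0.0, 499.6343, 213.8651], [0.0, 0.0, 1.0]], 'R': [[0.8737, -0.4863, 0.0146], [-0.2668, -0.504, -0.8215], [0.4068, 0.7138, -0.57]], 't': [-0.4738, 0.2456, 0.9204]}
wrist {'mtx': [[310.8144, 0.0, 277.2354], [0.0, 310.8144, 208.6919], [0.0, 0.0, 1.0]], 'hand_eye': [[-0.0001, -0.9652, -0.2617, 0.0713], [1.0, 0.0, -0.0004, -0.0002], [0.0004, -0.2617, 0.9652, -0.1407], [0.0, 0.0, 0.0, 1.0]]}
```

View pics/scene0.png

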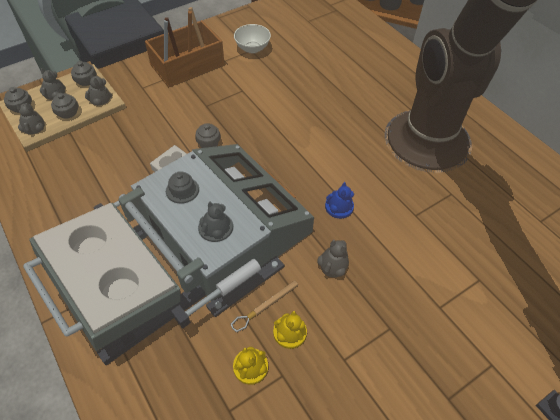

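View pics/side0.png

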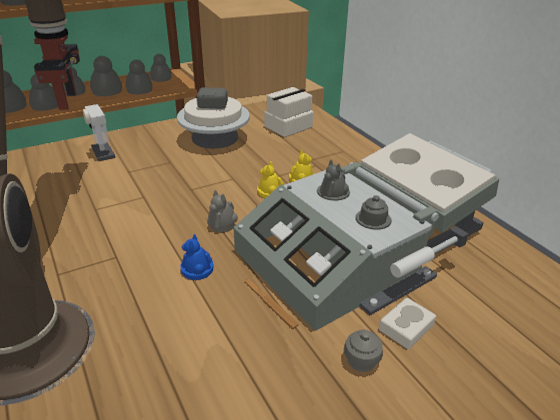

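View pics/wrist0.png

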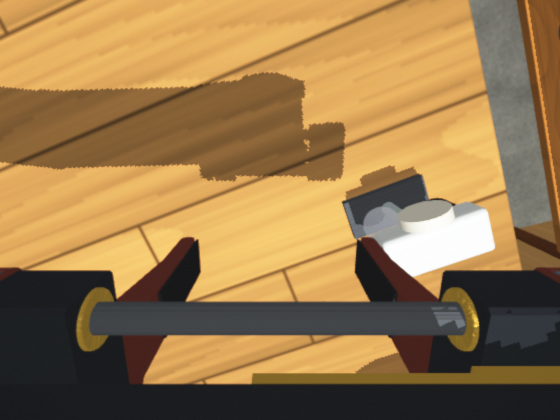

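The grey figurine is at scene (215,222) and side (334,180), in the die on the +y side, which is the left one. The jar is at scene (181,185) in the right die. The blue and yellow ones and the grey one standing on the table are look-alikes. I'll confirm this in enlarged crops.

Run:
```python
import cv2,numpy as np
a=cv2.imread("pics/scene0.png")[130:260,140:320]; b=cv2.imread("pics/side0.png")[150:300,230:410]
cv2.imwrite("pics/c_scene.png",cv2.resize(a,None,fx=4.4,fy=4.4,interpolation=cv2.INTER_CUBIC))
cv2.imwrite("pics/c_side.png",cv2.resize(b,None,fx=4,fy=4,interpolation=cv2.INTER_CUBIC))
```

```text
(no output)
```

View pics/c_scene.png

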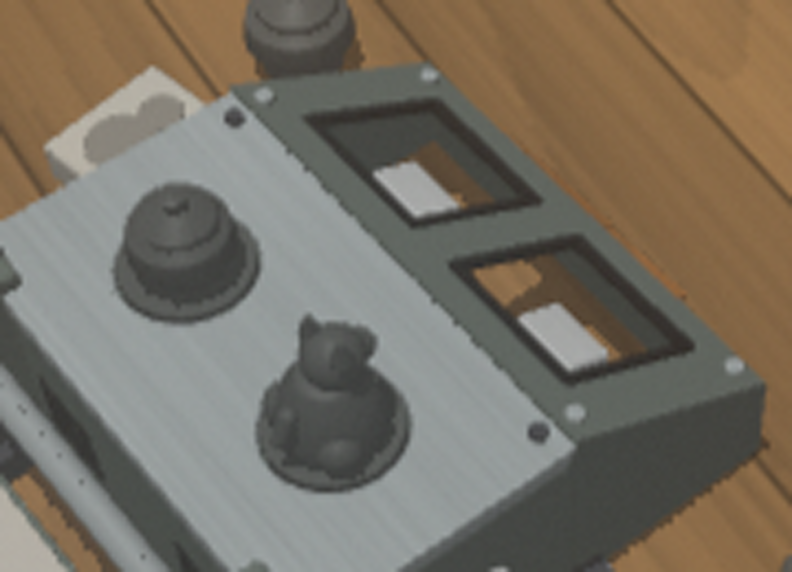

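View pics/c_side.png

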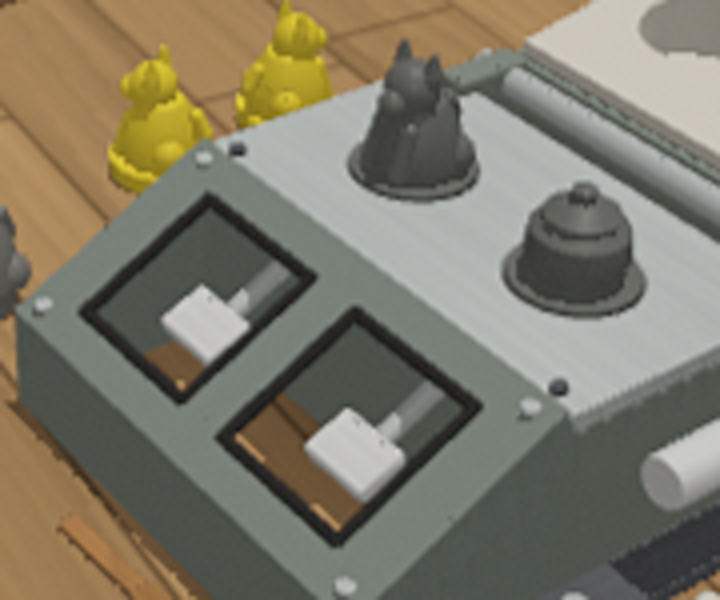

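Confirmed: the grey figurine with ears is in the left die (crop (335,410) and (410,120)), behind the left window. The plain knobbed jar is in the right die. Next I'll measure the press pose from the window corners.

```bash
cat > h.py <<'E'
import numpy as np,cv2
from scipy.optimize import least_squares
from scipy.ndimage import map_coordinates
def refine(gray,c):
    # c: 4 corners; refine centre of the dark band along each edge, intersect
    c=np.array(c,float); ctr=c.mean(0); L=[]
    for i in range(4):
        a,b=c[i],c[(i+1)%4]; d=(b-a)/np.linalg.norm(b-a); n=np.array([-d[1],d[0]])
        if n@(ctr-a)<0:n=-n
        pts=[]
        for f in np.linspace(.12,.88,25):
            p=a+f*(b-a); s=np.linspace(-3,3,61)
            q=p+s[:,None]*n
            v=map_coordinates(gray,[q[:,1],q[:,0]],order=1)
            w=np.clip(60-v,0,None)
            if w.max()<8: continue
            k=np.argmax(w); m=abs(s-s[k])<1.6
            pts.append(p+n*(s[m]*w[m]).sum()/w[m].sum())
        pts=np.array(pts,np.float32)
        vx,vy,x,y=cv2.fitLine(pts,cv2.DIST_HUBER,0,.01,.01).ravel(); L.append(np.cross([x,y,1],[x+vx,y+vy,1]))
    o=[]
    for i in range(4):
        p=np.cross(L[i-1],L[i]); o.append(p[:2]/p[2])
    return np.array(o)
E
cat > m.py <<'E'
from h import *
from plant import imaging
r=lambda c,s,o:[(x/s+o[0]-.4,y/s+o[1]-.4) for x,y in c]
# order: hx hy, hx ly, lx ly, lx hy
G={("scene","L"):r([(572,380),(455,265),(583,240),(690,347)],4.4,(140,130)),
("scene","R"):r([(415,224),(308,118),(438,103),(538,202)],4.4,(140,130)),
("side","L"):r([(210,197),(313,275),(183,400),(84,312)],4,(230,150)),
("side","R"):r([(355,312),(480,407),(338,543),(222,437)],4,(230,150))}
cam={n:imaging.read_camera(n) for n in("scene","side")}
P={}
for (n,w),c in G.items():
    g=cv2.cvtColor(cam[n]["img"],cv2.COLOR_RGB2GRAY).astype(float)
    P[n,w]=refine(g,c); print(n,w,"shift",np.round(np.abs(P[n,w]-c).max(),2),np.round(P[n,w],1).tolist())
M={n:cam[n]["mtx"]@np.c_[cam[n]["R"],cam[n]["t"]] for n in cam}
t=np.radians(28); u=np.array([np.cos(t),0,np.sin(t)]); nrm=np.array([-np.sin(t),0,np.cos(t)])
B=[];I={n:[] for n in cam};X=[]
for w,y0 in(("L",.065),("R",-.065)):
    ctr=np.array([-.150,y0,.1005])-.001*nrm
    for sx,sy in((1,1),(1,-1),(-1,-1),(-1,1)):
        B.append(ctr+.047*sx*u+np.array([0,.047*sy,0]))
    for n in cam: I[n]+=list(P[n,w])
B=np.array(B)
T=cv2.triangulatePoints(M["scene"],M["side"],np.array(I["scene"]).T,np.array(I["side"]).T);T=(T[:3]/T[3]).T
print("tri\n",np.round(T,4))
def fit(q,full):
    c,s=np.cos(q[2]),np.sin(q[2]); return B@np.array([[c,s,0],[-s,c,0],[0,0,1]])+[q[0],q[1],q[3]]
f=least_squares(lambda q:(fit(q,0)-T).ravel(),[.6,0,0,0]); print("tri pose x,y,yaw,z",np.round(f.x,4),"rms mm",1e3*np.sqrt((f.fun**2).mean()*3))
def rp(q,ns):
    o=[]
    for n in ns:
        h=np.c_[fit(q,0),np.ones(8)]@M[n].T; o.append((h[:,:2]/h[:,2:]-np.array(I[n])).ravel())
    return np.concatenate(o)
for ns in(["scene","side"],["scene"],["side"]):
    g=least_squares(lambda q:np.r_[rp(q,ns),q[3]*1000/2],f.x); print(ns,np.round(g.x,4),"px rms",np.sqrt((rp(g.x,ns)**2).mean()))
E
python3 m.py
```

```text
Traceback (most recent call last):
  File "m.py", line 13, in <module>
    P[n,w]=refine(g,c); print(n,w,"shift",np.round(np.abs(P[n,w]-c).max(),2),np.round(P[n,w],1).tolist())
           ~~~~~~^^^^^
  File "h.py", line 20, in refine
    vx,vy,x,y=cv2.fitLine(pts,cv2.DIST_HUBER,0,.01,.01).ravel(); L.append(np.cross([x,y,1],[x+vx,y+vy,1]))
              ~~~~~~~~~~~^^^^^^^^^^^^^^^^^^^^^^^^^^^^^^
cv2.error: OpenCV(4.12.0) /io/opencv/modules/imgproc/src/linefit.cpp:618: error: (-215:Assertion failed) npoints2 >= 0 || npoints3 >= 0 in function 'fitLine'
```

```bash
sed -i 's/w=np.clip(60-v,0,None)/w=np.clip(np.median(v)-v,0,None)/; s/w.max()<8/w.max()<5/' h.py; sed -i 's/            w=np.clip/            w=np.clip/' h.py; python3 m.py
```

```text
scene L shift 1.77 [[268.4, 216.2], [243.2, 190.1], [270.3, 184.8], [294.9, 208.2]]
scene R shift 1.91 [[233.1, 180.9], [211.5, 157.4], [238.1, 153.7], [260.1, 174.8]]
side L shift 1.07 [[281.8, 199.9], [307.0, 219.3], [274.8, 249.6], [251.1, 227.8]]
side R shift 1.65 [[318.2, 228.4], [348.0, 251.6], [313.6, 285.3], [285.6, 259.3]]
tri
 [[ 0.5663  0.0497  0.1225]
 [ 0.5759 -0.0422  0.1238]
 [ 0.4953 -0.051   0.0788]
 [ 0.485   0.0396  0.0797]
 [ 0.5809 -0.079   0.1222]
 [ 0.5892 -0.1704  0.123 ]
 [ 0.5093 -0.1805  0.0782]
 [ 0.4994 -0.0903  0.0798]]
tri pose x,y,yaw,z [ 0.6863 -0.049   0.1109  0.0014] rms mm 1.8140827398175545
['scene', 'side'] [ 0.6862 -0.0492  0.1084  0.0012] px rms 0.5906428139598271
['scene'] [ 0.686  -0.0509  0.1101 -0.0007] px rms 0.6599921843183881
['side'] [ 6.868e-01 -4.700e-02  1.085e-01 -3.000e-04] px rms 0.2912735891264789
```

Press pose: (0.686, -0.049), yaw 0.109, and the two cameras agree to about 3 mm. The window has roughly 30 mm of clearance around closed fingers. Next I'll work out the target poses.

```bash
cat > tgt.py <<'E'
import numpy as np
from scipy.spatial.transform import Rotation as R
from plant import get_state
s=get_state(); p0=np.array(s["ee_pos"]); R0=np.array(s["tool_rot"])
o=np.array([.6862,-.0492,0]); Rp=R.from_euler('z',.109).as_matrix()
t=np.radians(28)
z=np.array([np.sin(t),0,-np.cos(t)]); y=np.array([0,1,0]); Rt=Rp@np.c_[np.cross(y,z),y,z]
piv=np.array([-.055,.065,.112]); pad0=np.array([-.145,.065,.081])
def pad(a): return piv+R.from_euler('y',-a).apply(pad0-piv)
def tcp(tip): return o+Rp@(tip-.022*z)
def show(n,tip):
    d=tcp(tip)-p0; print(n,"tcp",np.round(tcp(tip),4),"row",np.round(d/.5,4))
if __name__=="__main__":
    print("z world",Rp@z,"pressed pad",pad(.24))
    print("now",p0,s["contact_force"],s["grip_width"],s["clock"])
    print("turn",np.round(np.degrees(R.from_matrix(Rt@R0.T).as_rotvec())/60,4))
    show("far",pad0-.15*z); show("hover",pad0-.06*z); show("near",pad0-.008*z)
    for a in(0,.06,.12,.18,.24): show(a,pad(a))
E
python3 tgt.py
```

```text
z world [ 0.46668543  0.05107113 -0.88294759] pressed pad [-0.13505164  0.065       0.06049529]
now [0.22472589 0.5830945  0.2444463 ] [ 0.31821562 -0.48521963 -0.04736396] 0.08757249167558372 0.35
turn [-0.0605 -0.4671  0.4463]
far tcp [ 0.4547 -0.0091  0.2329] row [ 0.46   -1.1845 -0.0232]
hover tcp [ 0.4967 -0.0045  0.1534] row [ 0.544  -1.1753 -0.1821]
near tcp [ 0.521  -0.0019  0.1075] row [ 0.5925 -1.17   -0.2739]
0 tcp [ 0.5247 -0.0015  0.1004] row [ 0.6    -1.1692 -0.288 ]
0.06 tcp [ 0.5267 -0.0013  0.0951] row [ 0.604  -1.1687 -0.2987]
0.12 tcp [ 0.5291 -0.001   0.0899] row [ 0.6087 -1.1682 -0.3091]
0.18 tcp [ 0.5317 -0.0007  0.0848] row [ 0.6139 -1.1676 -0.3193]
0.24 tcp [ 5.346e-01 -4.000e-04  7.990e-02] row [ 0.6198 -1.167  -0.3291]
```

Request:
play_rows(steps=[[[0.04,-0.1,0.08,0,0,0.05,1],[0.09,-0.2,0.1,0,0,0.15,1],[0.13,-0.3,0.11,0,0,0.25,1],[0.17,-0.4,0.11,0,-0.1,0.35,1],[0.21,-0.5,0.11,0,-0.15,0.44,1],[0.25,-0.6,0.11,-0.02,-0.2,0.44,1],[0.29,-0.7,0.11,-0.03,-0.25,0.44,1],[0.33,-0.8,0.11,-0.04,-0.3,0.446,1],[0.36,-0.9,0.11,-0.06,-0.4,0.446,1],[0.4,-0.98,0.11,-0.06,-0.467,0.446,1]]], squeeze=10)

```text
clock: 1.6
ee_pos: [0.4245, 0.0915, 0.2998]
tool_rot: [[-0.876, -0.109, 0.469], [-0.096, 0.994, 0.053], [-0.472, 0.001, -0.882]]
contact_force: [0.9, -0.1, -0.1]
grip_width: 0.0008
```

```bash
python3 tgt.py
```

```text
z world [ 0.46668543  0.05107113 -0.88294759] pressed pad [-0.13505164  0.065       0.06049529]
now [0.42452541 0.09149017 0.29979098] [ 0.87500668 -0.10823389 -0.11307729] 0.0008190283274365343 1.6
turn [-0.0015  0.0027 -0.0003]
far tcp [ 0.4547 -0.0091  0.2329] row [ 0.0604 -0.2013 -0.1338]
hover tcp [ 0.4967 -0.0045  0.1534] row [ 0.1444 -0.1921 -0.2928]
near tcp [ 0.521  -0.0019  0.1075] row [ 0.1929 -0.1868 -0.3846]
0 tcp [ 0.5247 -0.0015  0.1004] row [ 0.2004 -0.1859 -0.3987]
0.06 tcp [ 0.5267 -0.0013  0.0951] row [ 0.2044 -0.1855 -0.4094]
0.12 tcp [ 0.5291 -0.001   0.0899] row [ 0.2091 -0.185  -0.4198]
0.18 tcp [ 0.5317 -0.0007  0.0848] row [ 0.2143 -0.1844 -0.43  ]
0.24 tcp [ 5.346e-01 -4.000e-04  7.990e-02] row [ 0.2202 -0.1838 -0.4397]
```

Request:
play_rows(steps=[[[0.03,-0.07,0,0,0,0,1],[0.05,-0.14,-0.02,0,0,0,1],[0.06,-0.2,-0.06,0,0,0,1],[0.06,-0.201,-0.1,0,0,0,1],[0.06,-0.201,-0.134,0,0,0,1],[0.06,-0.201,-0.134,0,0,0,1],[0.06,-0.201,-0.134,0,0,0,1]]])

```text
clock: 2.48
ee_pos: [0.4551, -0.0072, 0.2333]
tool_rot: [[-0.878, -0.109, 0.467], [-0.096, 0.994, 0.052], [-0.47, 0.001, -0.883]]
contact_force: [-0.0, -0.2, 1.2]
grip_width: 0.0007
```

```bash
python3 tgt.py
python3 - <<'E'
from plant import imaging
import cv2
for n in("scene","side","wrist"):
    cv2.imwrite(f"pics/{n}1.png",imaging.read_camera(n)["img"][:,:,::-1])
E
python3 -c "
import cv2,numpy as np
a=cv2.imread('pics/side1.png')[100:310,170:430];b=cv2.imread('pics/wrist1.png')
cv2.imwrite('pics/s1.png',cv2.resize(a,None,fx=2.8,fy=2.8))"
```

```text
z world [ 0.46668543  0.05107113 -0.88294759] pressed pad [-0.13505164  0.065       0.06049529]
now [ 0.45505703 -0.00715781  0.23332096] [-0.04704531 -0.23820236  1.18338751] 0.0006906143247046626 2.475
turn [-0.0009  0.0003 -0.0003]
far tcp [ 0.4547 -0.0091  0.2329] row [-0.0007 -0.004  -0.0009]
hover tcp [ 0.4967 -0.0045  0.1534] row [ 0.0833  0.0052 -0.1598]
near tcp [ 0.521  -0.0019  0.1075] row [ 0.1319  0.0105 -0.2517]
0 tcp [ 0.5247 -0.0015  0.1004] row [ 0.1393  0.0113 -0.2658]
0.06 tcp [ 0.5267 -0.0013  0.0951] row [ 0.1433  0.0118 -0.2765]
0.12 tcp [ 0.5291 -0.001   0.0899] row [ 0.148   0.0123 -0.2869]
0.18 tcp [ 0.5317 -0.0007  0.0848] row [ 0.1533  0.0129 -0.297 ]
0.24 tcp [ 5.346e-01 -4.000e-04  7.990e-02] row [ 0.1591  0.0135 -0.3068]
```

View pics/s1.png

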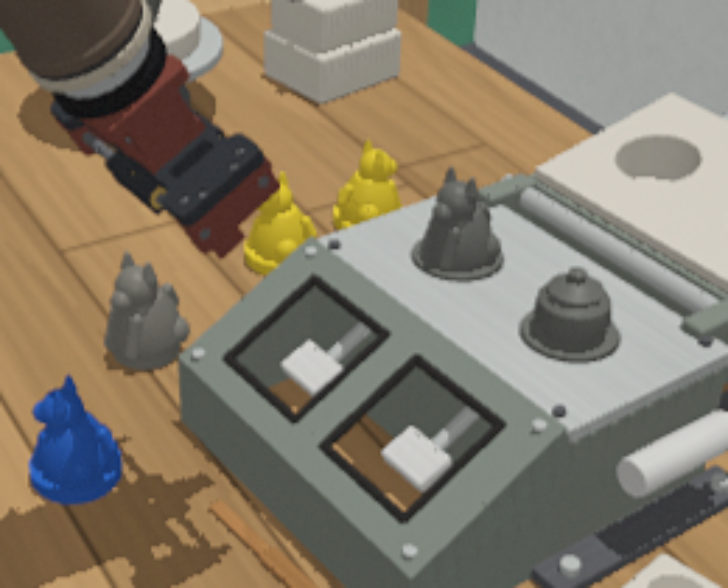

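View pics/wrist1.png

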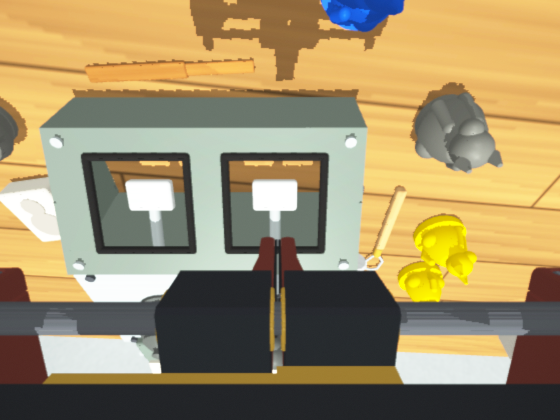

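The wrist view shows the left pad at (274,194), in its window (222–328, 153–255). The fingers are on the window's centre line. Next I'll cross-check the pad and window positions from this view.

Run:
```python
from plant import get_state, imaging
from tgt import *
import cv2
s=get_state(); d=imaging.read_camera("wrist"); H=d["hand_eye"];K=d["mtx"]
Rt_,p=np.array(s["tool_rot"]),np.array(s["ee_pos"]); print(p)
def proj(X):
    c=np.linalg.inv(H)@np.r_[Rt_.T@(X-p),1]; q=K@c[:3]; return q[:2]/q[2]
u=np.array([np.cos(t),0,np.sin(t)])
W=lambda v:o+Rp@v
print("pad pred",proj(W(pad0)))
img=d["img"]; g=img.min(2)
sub=(g>200).astype(np.uint8); sub[:,:225]=0; sub[:,325:]=0; sub[:160]=0; sub[250:]=0
n,l,st,c=cv2.connectedComponentsWithStats(sub); i=1+np.argmax(st[1:,4]); print("pad seen",st[i],c[i])
C=np.array([-.15,.065,.1005])+.001*z
for a in(1,-1):
  for b in(1,-1): print("corner pred",a,b,np.round(proj(W(C+.047*a*u+np.array([0,.047*b,0]))),1))
for ty in(1,-1):
  for tx in(1,-1): print("pad corner pred", np.round(proj(W(pad0+.016*tx*u+np.array([0,.023*ty,0]))),1))
cv2.imwrite("pics/w1c.png",cv2.resize(img[140:270,205:345,::-1],None,fx=4.5,fy=4.5))
```

```text
[ 0.45515921 -0.00718234  0.23345593]
pad pred [275.49990984 194.84108946]
pad seen [ 253  181   44   42 1413] [274.49115357 196.92285916]
corner pred 1 1 [321.7 248.5]
corner pred 1 -1 [229.3 248.6]
corner pred -1 1 [325.5 155.2]
corner pred -1 -1 [225.2 155.2]
pad corner pred [297.5 209.8]
pad corner pred [298.1 179.5]
pad corner pred [253.5 209.8]
pad corner pred [252.9 179.5]
```

View pics/w1c.png

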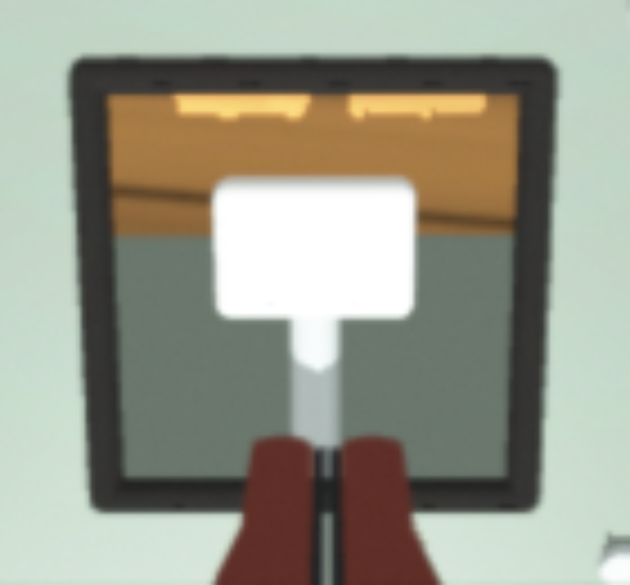

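The wrist view agrees with the pose to about 1 mm. Now straight in to 8 mm above the pad.

Request:
play_rows(steps=[[[0.02,0.0015,-0.038,0,0,0,1],[0.04,0.003,-0.076,0,0,0,1],[0.06,0.005,-0.114,0,0,0,1],[0.08,0.006,-0.152,0,0,0,1],[0.1,0.008,-0.19,0,0,0,1],[0.112,0.009,-0.214,0,0,0,1],[0.122,0.01,-0.233,0,0,0,1],[0.13,0.0105,-0.247,0,0,0,1],[0.132,0.0105,-0.252,0,0,0,1],[0.132,0.0105,-0.252,0,0,0,1]]])

```text
clock: 3.92
ee_pos: [0.5233, -0.0025, 0.1161]
tool_rot: [[-0.884, -0.11, 0.454], [-0.096, 0.994, 0.053], [-0.457, 0.003, -0.889]]
contact_force: [-0.3, 0.3, -0.1]
grip_width: 0.0002
```

```bash
python3 tgt.py
python3 - <<'E'
from plant import imaging
import cv2
for n,(r,c) in {"scene":((110,270),(170,370)),"side":((130,290),(200,400))}.items():
    cv2.imwrite(f"pics/{n}2.png",cv2.resize(imaging.read_camera(n)["img"][r[0]:r[1],c[0]:c[1],::-1],None,fx=3.6,fy=3.6))
E
```

```text
z world [ 0.46668543  0.05107113 -0.88294759] pressed pad [-0.13505164  0.065       0.06049529]
now [ 0.52326247 -0.00248824  0.11607574] [-0.2997098   0.26071305 -0.08817842] 0.00020770675961099302 3.925
turn [-0.0013 -0.0133 -0.001 ]
far tcp [ 0.4547 -0.0091  0.2329] row [-0.1371 -0.0133  0.2336]
hover tcp [ 0.4967 -0.0045  0.1534] row [-0.0531 -0.0041  0.0747]
near tcp [ 0.521  -0.0019  0.1075] row [-0.0045  0.0012 -0.0172]
0 tcp [ 0.5247 -0.0015  0.1004] row [ 0.0029  0.002  -0.0313]
0.06 tcp [ 0.5267 -0.0013  0.0951] row [ 0.0069  0.0025 -0.042 ]
0.12 tcp [ 0.5291 -0.001   0.0899] row [ 0.0116  0.003  -0.0524]
0.18 tcp [ 0.5317 -0.0007  0.0848] row [ 0.0168  0.0035 -0.0625]
0.24 tcp [ 5.346e-01 -4.000e-04  7.990e-02] row [ 0.0227  0.0042 -0.0723]
```

View pics/side2.png

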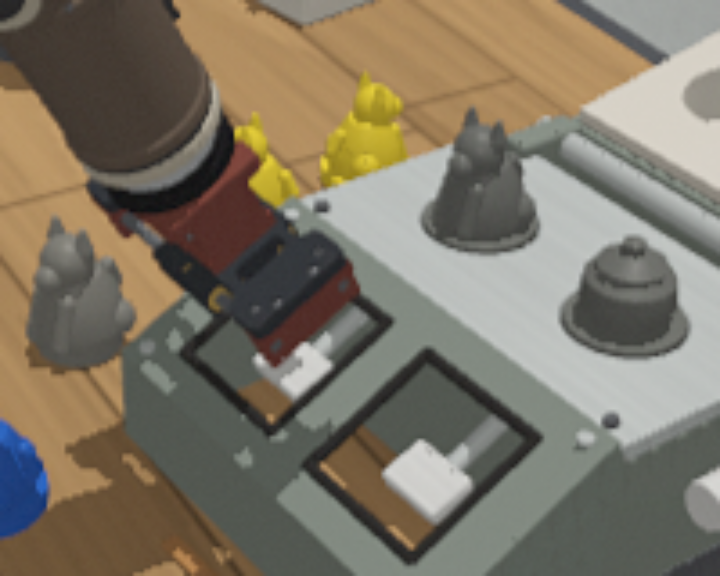

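View pics/scene2.png

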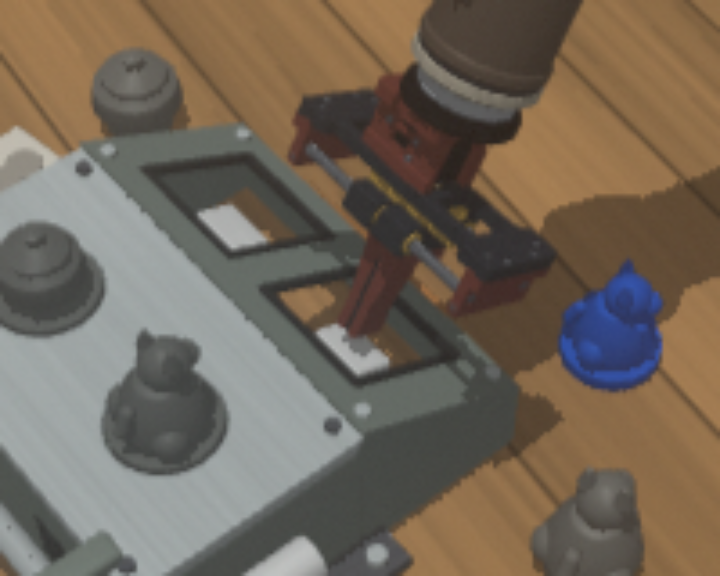

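The tool stopped about 9 mm short of the command and tilted by 0.8°. I'll check the joints against their limits.

Run:
```python
from plant import get_state
s=get_state();print(s["joint_pos"],s["qvel"],s["ee_pos"],s["clock"])
```

```text
[-21.49114119  14.46836193  19.69321547 135.27946605 -59.14468089
   7.28634118 150.16942267] [ 0.06788673 -0.05857893 -0.10513976  0.0205999  -0.06005064 -0.1247216
  0.09852807] [ 0.52312047 -0.002295    0.11612242] 4.025
```

Joints 5 and 6 are at their limits, because a 28° tilt this close to the base is out of reach. Nothing was touched. I'll back straight out and use a steeper tool tilt of about 15°. That still leaves over 20 mm to the window edges and the hood.

Request:
play_rows(steps=[[[-0.005,0,0.01,0,0,0,1],[-0.02,-0.002,0.038,0,0,0,1],[-0.04,-0.003,0.076,0,0,0,1],[-0.06,-0.005,0.114,0,0,0,1],[-0.08,-0.006,0.152,0,0,0,1],[-0.1,-0.008,0.19,0,0,0,1],[-0.12,-0.01,0.23,0,0,0,1],[-0.132,-0.0105,0.25,0,0,0,1]]])

```text
clock: 5.03
ee_pos: [0.4571, -0.0075, 0.2428]
tool_rot: [[-0.883, -0.111, 0.457], [-0.097, 0.994, 0.055], [-0.46, 0.004, -0.888]]
contact_force: [0.4, -0.5, -0.8]
grip_width: 0.0006
```

```bash
cat > tgt2.py <<'E'
import sys
from tgt import *
def setup(th):
    z=np.array([np.sin(th),0,-np.cos(th)]); return z,Rp@np.c_[np.cross(y,z),y,z]
th=np.radians(15); z2,Rt2=setup(th)
u0=np.array([np.cos(t),0,np.sin(t)])
cp0=pad0+.004*u0           # contact point on pad for the tip's rear edge
off=-.010*np.array([np.cos(th),0,np.sin(th)])
def tip(a): return piv+R.from_euler('y',-a).apply(cp0-piv)+off
def tcp2(tp): return o+Rp@(tp-.022*z2)
if __name__=="__main__":
    print("now",np.round(p0,4),np.round(s["contact_force"],1),s["clock"],np.round(s["joint_pos"],1))
    print("turn",np.round(np.degrees(R.from_matrix(Rt2@R0.T).as_rotvec())/60,4))
    for n,tp in [("far",tip(0)-.13*z2),("hover",tip(0)-.055*z2),("near",tip(0)-.008*z2)]+[(a,tip(a)) for a in(0,.06,.12,.18,.24,.27)]:
        print(n,"tip",np.round(tp,4),"tcp",np.round(tcp2(tp),4),"row",np.round((tcp2(tp)-p0)/.5,4))
E
python3 tgt2.py
```

```text
now [ 0.4571 -0.0075  0.2428] [ 0.4 -0.5 -0.8] 5.025 [-51.3 -13.7  41.3 135.6  20.8  28.7  71.7]
turn [-0.0268  0.205  -0.0017]
far tip [-0.1848  0.065   0.2059] tcp [ 0.4898 -0.0053  0.2271] row [ 0.0653  0.0045 -0.0313]
hover tip [-0.1654  0.065   0.1334] tcp [ 0.5091 -0.0032  0.1547] row [ 0.1039  0.0087 -0.1762]
near tip [-0.1532  0.065   0.088 ] tcp [ 0.5212 -0.0019  0.1093] row [ 0.1281  0.0113 -0.267 ]
0 tip [-0.1511  0.065   0.0803] tcp [ 0.5232 -0.0016  0.1015] row [ 0.1322  0.0118 -0.2825]
0.06 tip [-0.1492  0.065   0.0752] tcp [ 0.5251 -0.0014  0.0964] row [ 0.136   0.0122 -0.2927]
0.12 tip [-0.147   0.065   0.0701] tcp [ 0.5273 -0.0012  0.0914] row [ 0.1404  0.0127 -0.3027]
0.18 tip [-0.1445  0.065   0.0653] tcp [ 0.5298 -0.0009  0.0865] row [ 0.1454  0.0132 -0.3125]
0.24 tip [-0.1417  0.065   0.0606] tcp [ 0.5326 -0.0006  0.0818] row [ 0.1509  0.0138 -0.3219]
0.27 tip [-0.1402  0.065   0.0583] tcp [ 5.341e-01 -5.000e-04  7.950e-02] row [ 0.1539  0.0142 -0.3265]
```

Request:
play_rows(steps=[[[0.02,0.0015,-0.01,-0.007,0.05,0,1],[0.035,0.003,-0.02,-0.013,0.1,0,1],[0.05,0.004,-0.03,-0.02,0.15,-0.001,1],[0.065,0.0045,-0.031,-0.027,0.205,-0.002,1],[0.065,0.0045,-0.031,-0.027,0.205,-0.002,1],[0.065,0.0045,-0.031,-0.027,0.205,-0.002,1]]])

```text
clock: 5.78
ee_pos: [0.4888, -0.0058, 0.2248]
tool_rot: [[-0.961, -0.107, 0.254], [-0.104, 0.994, 0.025], [-0.255, -0.002, -0.967]]
contact_force: [-0.6, 0.8, 0.6]
grip_width: 0.0005
```

```bash
python3 tgt2.py
```

```text
now [ 0.4888 -0.0058  0.2248] [-0.6  0.8  0.6] 5.775 [-62.7   2.7  61.6 124.9  -5.6  39.2  98.7]
turn [ 0.0024 -0.0036  0.0013]
far tip [-0.1848  0.065   0.2059] tcp [ 0.4898 -0.0053  0.2271] row [0.0019 0.0011 0.0046]
hover tip [-0.1654  0.065   0.1334] tcp [ 0.5091 -0.0032  0.1547] row [ 0.0405  0.0053 -0.1403]
near tip [-0.1532  0.065   0.088 ] tcp [ 0.5212 -0.0019  0.1093] row [ 0.0647  0.0079 -0.2311]
0 tip [-0.1511  0.065   0.0803] tcp [ 0.5232 -0.0016  0.1015] row [ 0.0688  0.0084 -0.2465]
0.06 tip [-0.1492  0.065   0.0752] tcp [ 0.5251 -0.0014  0.0964] row [ 0.0726  0.0088 -0.2568]
0.12 tip [-0.147   0.065   0.0701] tcp [ 0.5273 -0.0012  0.0914] row [ 0.077   0.0093 -0.2668]
0.18 tip [-0.1445  0.065   0.0653] tcp [ 0.5298 -0.0009  0.0865] row [ 0.082   0.0098 -0.2765]
0.24 tip [-0.1417  0.065   0.0606] tcp [ 0.5326 -0.0006  0.0818] row [ 0.0875  0.0104 -0.2859]
0.27 tip [-0.1402  0.065   0.0583] tcp [ 5.341e-01 -5.000e-04  7.950e-02] row [ 0.0905  0.0108 -0.2905]
```

Request:
play_rows(steps=[[[0.0,0.001,0.0,0.002,-0.003,0.001,1],[0.01,0.002,-0.035,0.002,-0.003,0.001,1],[0.02,0.003,-0.07,0.002,-0.003,0.001,1],[0.03,0.004,-0.105,0.002,-0.003,0.001,1],[0.04,0.005,-0.14,0.002,-0.003,0.001,1],[0.04,0.005,-0.14,0.002,-0.003,0.001,1],[0.04,0.005,-0.14,0.002,-0.003,0.001,1]]])

```text
clock: 6.65
ee_pos: [0.5095, -0.0036, 0.1559]
tool_rot: [[-0.96, -0.108, 0.257], [-0.104, 0.994, 0.028], [-0.259, 0.0, -0.966]]
contact_force: [-0.6, 0.0, -0.0]
grip_width: 0.0004
```

```bash
python3 tgt2.py;  python3 - <<'E'
from plant import imaging
import cv2
for n in("scene","side"):
    cv2.imwrite(f"pics/{n}3.png",imaging.read_camera(n)["img"][:,:,::-1])
E
```

```text
now [ 0.5095 -0.0036  0.1559] [-0.6  0.  -0. ] 6.65 [-49.2  15.5  52.7 126.9 -28.   31.3 119.6]
turn [-0.0002  0.0001  0.0009]
far tip [-0.1848  0.065   0.2059] tcp [ 0.4898 -0.0053  0.2271] row [-0.0394 -0.0034  0.1425]
hover tip [-0.1654  0.065   0.1334] tcp [ 0.5091 -0.0032  0.1547] row [-0.0008  0.0008 -0.0024]
near tip [-0.1532  0.065   0.088 ] tcp [ 0.5212 -0.0019  0.1093] row [ 0.0234  0.0035 -0.0932]
0 tip [-0.1511  0.065   0.0803] tcp [ 0.5232 -0.0016  0.1015] row [ 0.0275  0.0039 -0.1086]
0.06 tip [-0.1492  0.065   0.0752] tcp [ 0.5251 -0.0014  0.0964] row [ 0.0313  0.0043 -0.1189]
0.12 tip [-0.147   0.065   0.0701] tcp [ 0.5273 -0.0012  0.0914] row [ 0.0357  0.0048 -0.1289]
0.18 tip [-0.1445  0.065   0.0653] tcp [ 0.5298 -0.0009  0.0865] row [ 0.0407  0.0054 -0.1387]
0.24 tip [-0.1417  0.065   0.0606] tcp [ 0.5326 -0.0006  0.0818] row [ 0.0462  0.006  -0.1481]
0.27 tip [-0.1402  0.065   0.0583] tcp [ 5.341e-01 -5.000e-04  7.950e-02] row [ 0.0492  0.0063 -0.1527]
```

View pics/scene3.png

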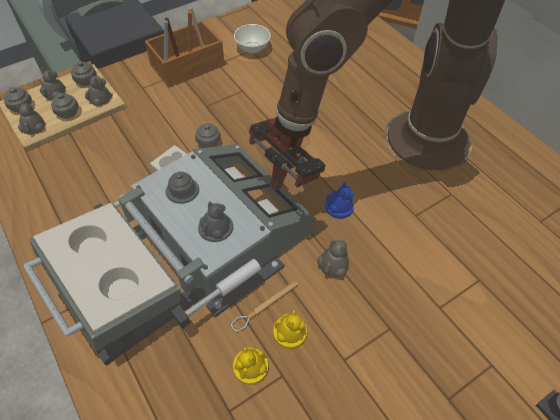

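View pics/side3.png

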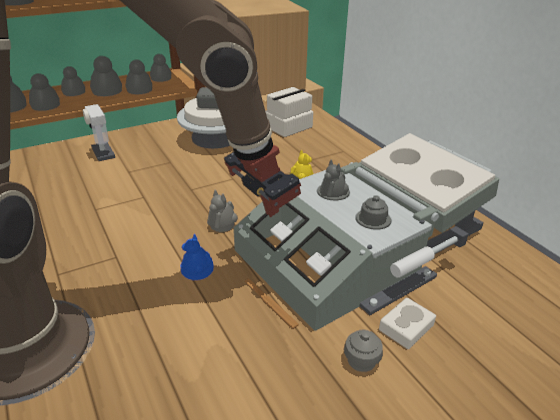

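The elbow is swung out to the side but is high and clear of everything. The tool is over the left window, with margin on the joints. Moving on to 8 mm above the pad.

Request:
play_rows(steps=[[[0.005,0.001,-0.02,0,0,0.001,1],[0.01,0.0015,-0.04,0,0,0.001,1],[0.015,0.002,-0.06,0,0,0.001,1],[0.02,0.003,-0.08,0,0,0.001,1],[0.0235,0.0035,-0.093,0,0,0.001,1],[0.0235,0.0035,-0.093,0,0,0.001,1]]])

```text
clock: 7.5
ee_pos: [0.5212, -0.0017, 0.1083]
tool_rot: [[-0.96, -0.109, 0.256], [-0.106, 0.994, 0.028], [-0.258, -0.001, -0.966]]
contact_force: [0.2, 0.5, -0.8]
grip_width: 0.0003
```

```bash
python3 tgt2.py;  python3 - <<'E'
from plant import imaging
import cv2
d=imaging.read_camera("wrist")["img"]
cv2.imwrite("pics/w4.png",d[:,:,::-1])
E
```

```text
now [ 0.5212 -0.0017  0.1083] [ 0.2  0.5 -0.8] 7.5 [-40.3  21.4  43.4 127.5 -38.1  26.3 128.4]
turn [ 0.0007 -0.0012 -0.0005]
far tip [-0.1848  0.065   0.2059] tcp [ 0.4898 -0.0053  0.2271] row [-0.0629 -0.0072  0.2377]
hover tip [-0.1654  0.065   0.1334] tcp [ 0.5091 -0.0032  0.1547] row [-0.0243 -0.0029  0.0928]
near tip [-0.1532  0.065   0.088 ] tcp [ 0.5212 -0.0019  0.1093] row [-0.0001 -0.0003  0.002 ]
0 tip [-0.1511  0.065   0.0803] tcp [ 0.5232 -0.0016  0.1015] row [ 0.004   0.0002 -0.0135]
0.06 tip [-0.1492  0.065   0.0752] tcp [ 0.5251 -0.0014  0.0964] row [ 0.0078  0.0006 -0.0237]
0.12 tip [-0.147   0.065   0.0701] tcp [ 0.5273 -0.0012  0.0914] row [ 0.0122  0.0011 -0.0337]
0.18 tip [-0.1445  0.065   0.0653] tcp [ 0.5298 -0.0009  0.0865] row [ 0.0171  0.0016 -0.0435]
0.24 tip [-0.1417  0.065   0.0606] tcp [ 0.5326 -0.0006  0.0818] row [ 0.0227  0.0022 -0.0529]
0.27 tip [-0.1402  0.065   0.0583] tcp [ 5.341e-01 -5.000e-04  7.950e-02] row [ 0.0257  0.0025 -0.0575]
```

View pics/w4.png

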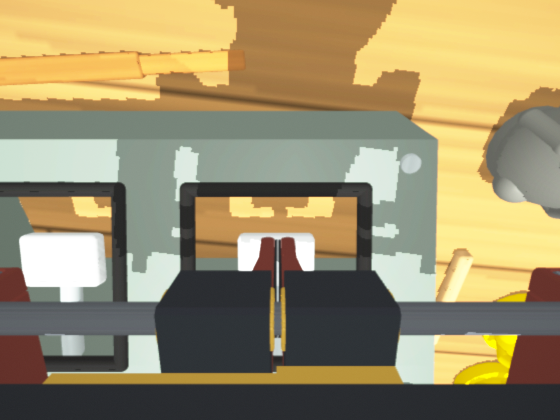

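Fingers are centred in the window over the pad, which spans (238–314, 233–270). Forces read about zero and the joints have margin. Now the slow stroke.

Request:
play_rows(steps=[[[0.001,0,-0.004,0,0,0,1],[0.002,0,-0.008,0,0,0,1],[0.003,0,-0.011,0,0,0,1],[0.004,0,-0.014,0,0,0,1],[0.005,0,-0.017,0,0,0,1],[0.006,0.0005,-0.02,0,0,0,1],[0.007,0.0005,-0.0225,0,0,0,1],[0.008,0.0005,-0.025,0,0,0,1],[0.009,0.001,-0.0275,0,0,0,1],[0.01,0.001,-0.03,0,0,0,1]]])

```text
clock: 8.8
ee_pos: [0.5263, -0.0012, 0.094]
tool_rot: [[-0.96, -0.109, 0.257], [-0.106, 0.994, 0.028], [-0.259, 0.0, -0.966]]
contact_force: [-5.1, -1.3, 7.9]
grip_width: 0.0005
```

```bash
python3 tgt2.py | grep -v -e far -e hover
```

```text
now [ 0.5263 -0.0012  0.094 ] [-5.1 -1.3  7.9] 8.8 [-37.6  23.1  40.4 127.4 -41.   24.7 131. ]
turn [-0.0001 -0.0003 -0.0005]
near tip [-0.1532  0.065   0.088 ] tcp [ 0.5212 -0.0019  0.1093] row [-0.0103 -0.0014  0.0306]
0 tip [-0.1511  0.065   0.0803] tcp [ 0.5232 -0.0016  0.1015] row [-0.0062 -0.001   0.0151]
0.06 tip [-0.1492  0.065   0.0752] tcp [ 0.5251 -0.0014  0.0964] row [-0.0024 -0.0006  0.0048]
0.12 tip [-0.147   0.065   0.0701] tcp [ 0.5273 -0.0012  0.0914] row [ 0.0019 -0.0001 -0.0052]
0.18 tip [-0.1445  0.065   0.0653] tcp [ 0.5298 -0.0009  0.0865] row [ 0.0069  0.0005 -0.0149]
0.24 tip [-0.1417  0.065   0.0606] tcp [ 0.5326 -0.0006  0.0818] row [ 0.0125  0.0011 -0.0243]
0.27 tip [-0.1402  0.065   0.0583] tcp [ 5.341e-01 -5.000e-04  7.950e-02] row [ 0.0155  0.0014 -0.0289]
```

About 9.5 N, so the lever is moving. Continuing the stroke.

Request:
play_rows(steps=[[[0.001,0,-0.0025,0,0,0,1],[0.002,0,-0.005,0,0,0,1],[0.003,0,-0.0075,0,0,0,1],[0.0045,0.0005,-0.01,0,0,0,1],[0.0055,0.0005,-0.0125,0,0,0,1],[0.007,0.0005,-0.015,0,0,0,1],[0.008,0.0005,-0.017,0,0,0,1],[0.0095,0.001,-0.0195,0,0,0,1],[0.011,0.001,-0.022,0,0,0,1],[0.012,0.001,-0.024,0,0,0,1]]])

```text
clock: 10.05
ee_pos: [0.5325, -0.0005, 0.0821]
tool_rot: [[-0.96, -0.109, 0.257], [-0.106, 0.994, 0.029], [-0.259, 0.0, -0.966]]
contact_force: [-4.6, 1.1, 9.5]
grip_width: 0.0006
```

```bash
python3 tgt2.py | grep -v -e far -e hover;  python3 - <<'E'
from plant import imaging
import cv2
for n,(r,c) in {"scene":((110,270),(170,370)),"side":((130,290),(200,400))}.items():
    cv2.imwrite(f"pics/{n}5.png",cv2.resize(imaging.read_camera(n)["img"][r[0]:r[1],c[0]:c[1],::-1],None,fx=3.6,fy=3.6))
E
```

```text
now [ 5.325e-01 -5.000e-04  8.210e-02] [-4.6  1.1  9.5] 10.05 [-35.4  24.6  37.9 126.9 -43.3  23.6 132.9]
turn [-0.0003  0.     -0.0007]
near tip [-0.1532  0.065   0.088 ] tcp [ 0.5212 -0.0019  0.1093] row [-0.0227 -0.0027  0.0543]
0 tip [-0.1511  0.065   0.0803] tcp [ 0.5232 -0.0016  0.1015] row [-0.0186 -0.0023  0.0389]
0.06 tip [-0.1492  0.065   0.0752] tcp [ 0.5251 -0.0014  0.0964] row [-0.0148 -0.0019  0.0286]
0.12 tip [-0.147   0.065   0.0701] tcp [ 0.5273 -0.0012  0.0914] row [-0.0104 -0.0014  0.0186]
0.18 tip [-0.1445  0.065   0.0653] tcp [ 0.5298 -0.0009  0.0865] row [-0.0055 -0.0009  0.0089]
0.24 tip [-0.1417  0.065   0.0606] tcp [ 0.5326 -0.0006  0.0818] row [ 0.0001 -0.0002 -0.0006]
0.27 tip [-0.1402  0.065   0.0583] tcp [ 5.341e-01 -5.000e-04  7.950e-02] row [ 0.0031  0.0001 -0.0051]
```

View pics/side5.png

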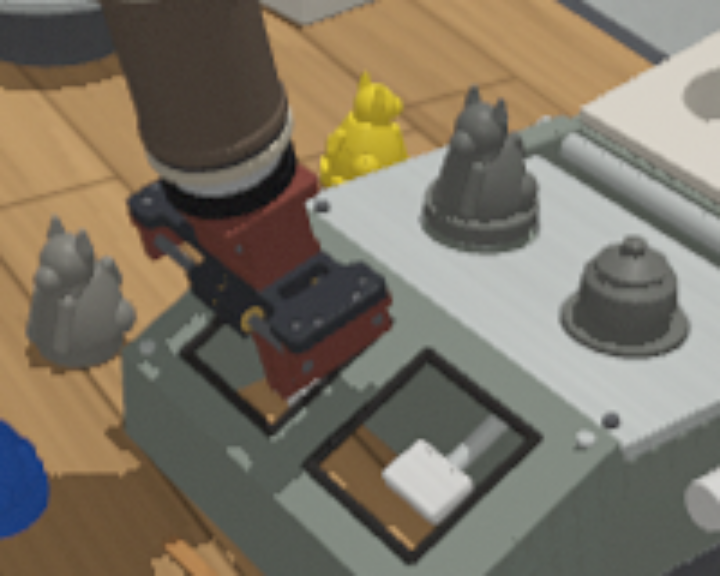

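View pics/scene5.png

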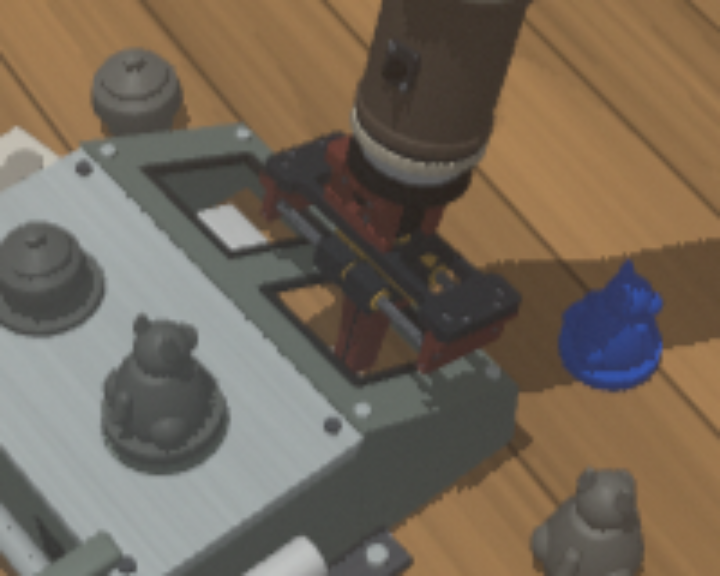

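The figurine has risen, but the force is still about 10.6 N, so the stop has not been reached. I'll continue in small steps until the force climbs.

Request:
play_rows(steps=[[[0.001,0,-0.002,0,0,0,1],[0.002,0,-0.004,0,0,0,1],[0.003,0,-0.006,0,0,0,1],[0.003,0,-0.006,0,0,0,1]]])

```text
clock: 10.65
ee_pos: [0.5337, -0.0004, 0.0801]
tool_rot: [[-0.96, -0.109, 0.258], [-0.105, 0.994, 0.031], [-0.259, 0.002, -0.966]]
contact_force: [-15.8, 0.6, 31.8]
grip_width: 0.0008
```

The force jumped to 35 N: the lever is on its stop. Now drawing straight back out.

Request:
play_rows(steps=[[[-0.002,0,0.006,0,0,0,1],[-0.006,-0.001,0.02,0,0,0,1],[-0.012,-0.0015,0.045,0,0,0,1],[-0.019,-0.002,0.07,0,0,0,1],[-0.027,-0.003,0.1,0,0,0,1],[-0.036,-0.004,0.135,0,0,0,1],[-0.045,-0.005,0.17,0,0,0,1],[-0.055,-0.006,0.205,0,0,0,1],[-0.065,-0.008,0.245,0,0,0,1],[-0.08,-0.009,0.29,0,0,0,1]]])

```text
clock: 11.9
ee_pos: [0.4936, -0.0055, 0.224]
tool_rot: [[-0.961, -0.109, 0.256], [-0.105, 0.994, 0.027], [-0.257, -0.001, -0.966]]
contact_force: [-0.1, -0.5, 1.0]
grip_width: 0.0003
```

Request:
play_rows(steps=[[[-0.03,0,0.04,0,0,0,1],[-0.07,0,0.08,0,0,0,1],[-0.1,0,0.11,0,0,0,1],[-0.1,0,0.12,0,0,0,1],[-0.1,0,0.12,0,0,0,1],[-0.1,0,0.12,0,0,0,1]]])

```text
clock: 12.65
ee_pos: [0.4441, -0.0054, 0.283]
tool_rot: [[-0.961, -0.109, 0.256], [-0.106, 0.994, 0.026], [-0.257, -0.002, -0.966]]
contact_force: [0.7, 0.1, -0.5]
grip_width: 0.0004
```

Run:
```python
from plant import imaging,get_state
import cv2
s=get_state(); print(s["joint_pos"],s["contact_force"])
for n,(r,c) in {"scene":((110,270),(140,340)),"side":((130,290),(200,400))}.items():
    im=imaging.read_camera(n)["img"][:,:,::-1]; cv2.imwrite(f"pics/{n}6full.png",im)
    cv2.imwrite(f"pics/{n}6.png",cv2.resize(im[r[0]:r[1],c[0]:c[1]],None,fx=3.6,fy=3.6))
cv2.imwrite("pics/w6.png",imaging.read_camera("wrist")["img"][:,:,::-1])
```

```text
[-64.35651322 -15.14657305  50.52294468 124.65170645  17.45299758
  51.29247601  73.62282823] [ 0.6667303   0.09447668 -0.46040112]
```

View pics/side6.png

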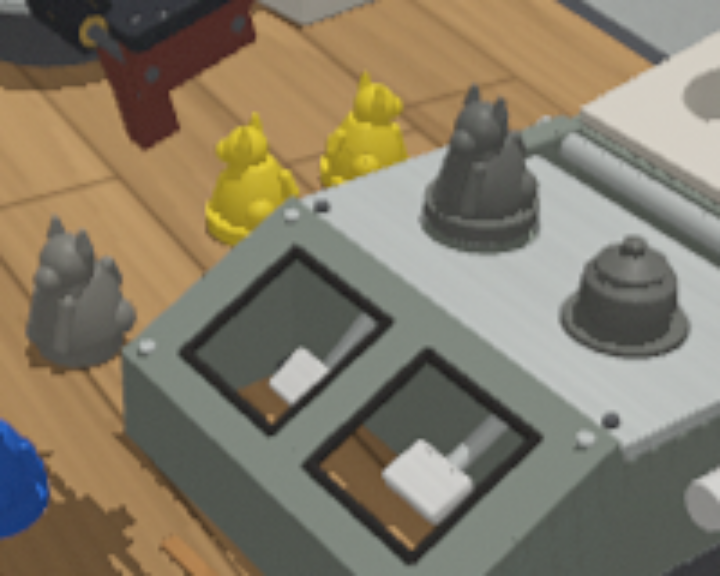

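View pics/scene6full.png

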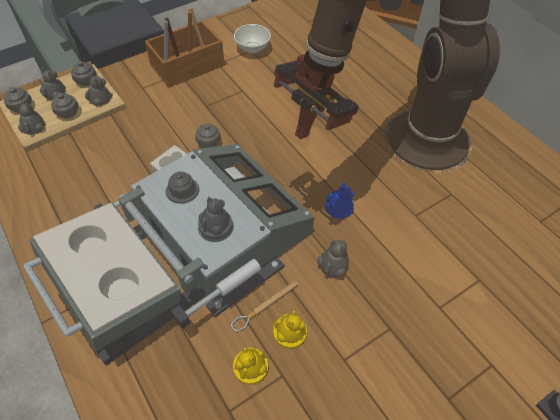

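View pics/w6.png

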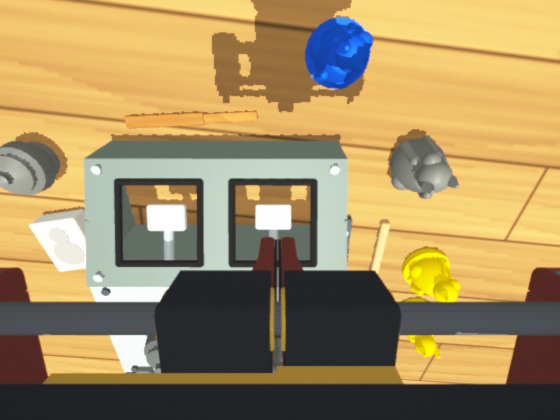

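The figurine stands upright. Its ears rose about 6 px in the side view, roughly 16 mm. I'll run one numeric check of the pad position, then hand in.

Run:
```python
from plant import imaging,get_state
from tgt import *
import cv2
d=imaging.read_camera("side")
for a in(0,.2,.24):
    q=d["mtx"]@(d["R"]@(o+Rp@pad(a))+d["t"]); print(a,np.round(q[:2]/q[2],1))
m=(d["img"].min(2)>150).astype(np.uint8); m[:,:255]=0;m[:,298]=0;m[:,298:]=0;m[:205]=0;m[248:]=0
n,l,st,c=cv2.connectedComponentsWithStats(m); print([(st[i].tolist(),np.round(c[i],1)) for i in range(1,n) if st[i,4]>20])
a=cv2.imread("pics/side0.png").astype(int);b=d["img"][:,:,::-1].astype(int)
x=a[155:202,312:356].min(2)<95; y_=b[140:202,312:356].min(2)<95
print("top row before/after",155+np.where(x.sum(1)>1)[0][0],140+np.where(y_.sum(1)>1)[0][0])
```

```text
0 [280.3 230.6]
0.2 [283.2 235.6]
0.24 [283.9 236.5]
[([275, 227, 16, 15, 132], array([282.3, 233.8]))]
top row before/after 155 140
```

The pad mask is partial and my row check was bounded by the crop, so neither is conclusive. I'll measure the figurine's rise directly by matching its own picture before and after.

Run:
```python
from plant import imaging
from tgt import *
import cv2
fig=np.array([0,.065,.165])
for n,(r0,r1,c0,c1) in {"side":(162,190,320,348),"scene":(200,232,200,228)}.items():
    d=imaging.read_camera(n); a=cv2.imread(f"pics/{n}0.png",0);b=cv2.cvtColor(d["img"],cv2.COLOR_RGB2GRAY)
    S=6; up=lambda i:cv2.resize(i,None,fx=S,fy=S,interpolation=cv2.INTER_CUBIC)
    T=up(a[r0:r1,c0:c1]); W=up(b[r0-15:r1+15,c0-10:c1+10])
    m=cv2.matchTemplate(W,T,cv2.TM_CCOEFF_NORMED); _,v,_,l=cv2.minMaxLoc(m)
    P=lambda h:(lambda q:q[:2]/q[2])(d["mtx"]@(d["R"]@(o+Rp@(fig+[0,0,h]))+d["t"]))
    print(n,"shift",np.round(l[0]/S-10,2),np.round(l[1]/S-15,2),"score",round(v,3),"expected 16mm",np.round(P(.016)-P(0),2))
    # jar unchanged?
    j=(195,225,360,390) if n=="side" else (168,202,164,198)
    print("jar diff",np.abs(a[j[0]:j[1],j[2]:j[3]].astype(int)-b[j[0]:j[1],j[2]:j[3]]).mean())
d=imaging.read_camera("side"); M=[]
for im in(cv2.imread("pics/side0.png")[:,:,::-1],d["img"]):
    g=im[205:248,255:298]; cv2.imwrite(f"pics/pad{len(M)}.png",cv2.resize(g[:,:,::-1],None,fx=9,fy=9)); M.append(cv2.imread(f"pics/pad{len(M)}.png"))
cv2.imwrite("pics/pads.png",np.hstack(M))
```

```text
side shift 0.5 -6.0 score 0.843 expected 16mm [ 0.53 -6.24]
jar diff 6.55
scene shift -0.83 -4.5 score 0.993 expected 16mm [-0.73 -4.39]
jar diff 5.025951557093426
```

View pics/pads.png

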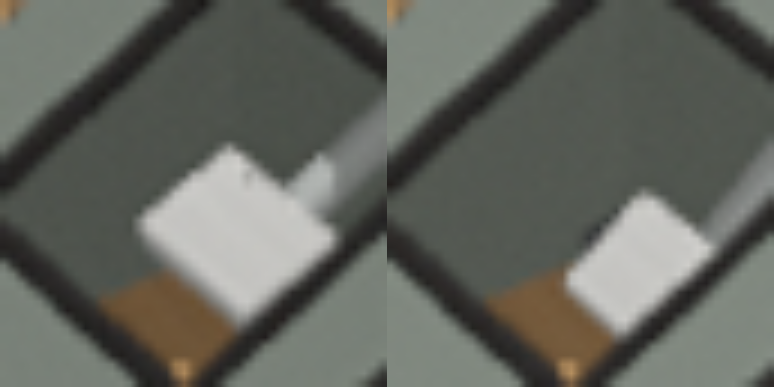

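The rise measures 15.4 mm in the side view and 16.4 mm in the scene view, against the 16 mm expected. The pad's upper corner moved from (230,148) to (645-387,190) in the crop, about 3 px right and 5 px down, which is full stroke. Its lower part is hidden behind the window edge, which explains the partial mask. Handing in.

Run:
```python
from plant import ticket,get_state
print(get_state()["qvel"]); print(ticket.job_done())
```

```text
[ 0.16347963 -0.33755637 -0.19945051  0.07345378  0.05666053  0.07658233
 -0.00720578]
the job is handed in; nothing more can be done
None
```

The grey animal figurine is knocked out of the left die. It stands upright on the raised ejector, the hand is back out, and the job was handed in at about 13 s.

**What I did**
- **First attempt:** I reached in straight at 28°, but two wrist joints hit their limits about 17 mm above the pad. I backed out, and forces read about zero throughout.
- **Stroke:** I went in again at 15° with the gripper shut and pressed the left pad in one slow downward stroke. It took about 10 N until the force jumped to 35 N at the stop. I then drew straight out.

**Last checks**
- **Figurine rise:** about 15.4 mm in the side view and 16.4 mm in the scene view, against 16 mm expected.
- **Forces:** about zero before and after the stroke, so I saw no sign of touching the guard.
- **Jar and other things:** the jar looks still down in its die, with only small brightness changes between pictures. The other things on the table look unmoved, checked by eye only.
- **Checks that didn't work:** an automatic check of the pressed pad's position was inconclusive, because the window edge hides part of the pad. One check of the figurine's top row was spoiled by my crop. I relied on the force jump and the measured rise instead.

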